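# Turn a cleat over into a bar clamp, index the tail slide and hold its pin home

### The arm

A 6-joint arm with a two-finger parallel gripper is mounted at the origin on a cart in front of the work surface, level with it; the furniture and walls round the work are solid. World frame = base frame: x ahead of the robot, y to its left, z up, the work surface at z = 0. Lengths are in m, angles in rad, forces in N, time in s.
With the tool pointing down it reaches from about 0.35 to 0.975 m from the base axis. Payload 7.1 kg.
Tool frame: the origin (TCP) lies between the finger pads; the fingertips stand env.tip_extent ahead of it and the grasp point (between the pads) is the TCP (env.tip_extent is the distance from the TCP to the fingertips, in m); z points along the fingers, y is the line along which they close (so a half turn about z gives the same grasp; the last joint's range is limited). The gripper opens to 88 mm and grips with 3 to 60 N. Pads are 20 mm wide; open, the fingers measure 115 mm over their backs; the gripper's body (75 mm by 178 mm) begins 61 mm behind the grasp point.
Start: joints at [-1.224, 0.423, 1.63, -0, 1.089, -0.019], TCP at [0.224, -0.584, 0.242] pointing down, gripper open.
Joint ranges: [-3, 3], [-0.9, 2.11], [0.09, 2.58], [-1.31, 4.45], [0.11, 2.69], [-2.54, 2.54]. Speed limits (rad/s): [2.39, 2.39, 3.01, 3.14, 3.14, 3.14].

### API

Orientations are given as a unit quaternion [x, y, z, w].
In Python, from plant import env gives the robot as it stands.
- The arm moves only by the shell command python3 -m pendant 'ROWS' [FORCE]. ROWS is JSON, a list of rows, each a list of 7 numbers: the shift along the tool's x, y, z in units of 40 mm (1.0 is 40 mm), then the turn, a rotation vector about the tool's x, y, z in degrees, then the opening, from -1 (shut) to 1 (fully open). A call has 1 to 8 rows; each row shifts and turns the commanded pose from where the row before left it, along the tool's axes as they then stand; what a row does not reach is not made up. A row lasts 1/10 s, in which the tool goes at most 50 mm and 8.59 degrees, less where a joint would pass 70% of its speed; a pose out of reach is approached as far as the arm can. A call is refused whole if a number of a shift passes 1 or a number of a turn 8.59, either way. A call with a gripper value outside its range is refused whole. The fingers move at their own pace and stop on an object; FORCE is the grip in N (left out, the last holds). Time passes only in rows, so rows that do not move let the fingers close. It gives the time, the measured TCP pose, the force, the opening and the grip force at its end, in the units of the state.
- env.get_obs(): the state, without advancing time (a new reading comes with each control period).
- env.camera(name): name is "scene" or "side" or "wrist"; returns a dict with "image" (480x640x3 uint8, red, green, blue), "camera_matrix" (3x3 intrinsics, pixels), "origin" and "orientation" of the camera in the world; the wrist camera has in their place "mount" (4x4, takes a point from camera to tool coordinates, whose origin is the TCP and whose axes are the flange's). Camera axes: x right, y down, z forward; pixel columns grow to the right and rows downward; lengths in m; the calibration is good to about 2 mm. A picture is of the moment at which its call begins: read the wrist's pose just before it. There is no depth.
- env.sign_off(): hands the job in; it is judged then, once.
Trained networks look in a picture, given as the dict that the camera call returned (one of the last four; its "shot" number tells which), for a name from the list of things; names that differ only in an ending like _2 or _b are one class to them, and where a whole thing is asked for, a point or a joint stands for the part that bears it (a point fixed in the world has none). Each returns a list of dicts, best first, with "score" (0 to 1); they miss things now and then, are a little off and sometimes report something else, mostly with a low value. They report only what shows in the picture. A call takes as long as a camera call.
- env.spot_in(picture, label): "xy" ([column, row] in pixels, amid what is visible of it).
- env.outline_of(picture, label): "mask" (480x640 bool, what is visible of it) and "xy" ([column, row] in pixels, amid what is visible of it).
The state is a dict: "time": time; "joint_pos": joint angles; "qd": joint speeds; "joint_torque": joint torques, N m; "eef_pos": TCP position; "orientation": TCP orientation; "wrist_force": force on the tool from outside, world axes, zero at the start; "torque": the same for the moment, N m; "opening": opening from 0.0 (shut) to 1.0 (fully open); "finger_force": force on a finger pad.
Only numpy, scipy, OpenCV 4.12 (cv2) and the standard library are available. Lean on these libraries where they do the work, as an engineer would, in place of code of your own. Each camera call takes 0.05 s, during which the arm holds its last target. There are 200 camera calls.

### The job

Load the bar clamp for drilling: turn the wooden cleat over so that its face with the two wide screw recesses is up, lay it lengthways and centred on the clamp's bar with its end against the head jaw (the one at the screw), and let go of it. Then pull up the black plunger knob on the tail slide, slide it to the next hole nearer the head jaw so that the cleat is boxed in, and let the pin drop fully into that hole. Finish while still holding the knob with the pin fully home, ready for the screw to be tightened; leave the other things on the bench alone.

Things in the scene. Friction and masses are not known exactly. Their poses are not given: they have to be found in the camera images.
- cleat: The workpiece: loose pale wooden cleat, 45 x 70 x 22 mm (its x, y, z), 0.05 to 0.1 kg, lying flat. Two screw holes along its middle, 42 mm apart: narrow (6.5 mm) on the face that is up at the start, widened to 15 mm recesses on the face that is down. Origin at the centre of the recessed face; its z axis points from there into the wood (up at the start, down once turned over); y along the 70 mm.
- square_offcut: Bystander: narrow plain wooden offcut without holes, 30 x 70 x 30 mm (x, y, z), loose; origin at the centre of its underside. Leave it alone.
- glue_bottle: Bystander: white glue bottle with a dark nozzle, 57 mm across, 155 mm tall, standing loose; origin at the centre of its underside. Leave it alone.
- tape_measure: Bystander: yellow and black tape measure, 38 x 80 x 62 mm, standing loose; origin at the centre of its underside. Leave it alone.
- bar_clamp: Grey and steel bar clamp, screwed down. Origin on the bench under the bar's middle; y runs along the bar from tail end to head end, x across, z up. Bar: steel tube 40 mm wide, 440 mm long, flat top at z = 0.044, with 10 mm holes on its centre line 40 mm apart (y = -0.054 and every 40 mm either way). The head's screw and tee bar stay as they are.
- head_jaw (a point): Foot of the head jaw's face: on the bar's top (44 mm above the bench) and centre line, at y = +0.100 of the clamp, axes as the clamp's. The face, 48 mm wide and 40 mm high, looks to -y of the clamp. The seated, turned cleat's origin lies 35 mm to -y of this point and 22 mm above it.
- tail_jaw (a point): Foot of the tail slide's jaw face (48 mm wide, 40 mm high above the bar, looking to +y of the clamp), on the bar's top and centre line; moves with the slide. At the start it is 114 mm from the head jaw, one hole nearer 74 mm. The plunger's axis lies 40 mm to -y of it.
- knob: Round black pull knob on the sprung plunger, 26 mm in diameter, 34 to 58 mm above its origin, which lies on the plunger's axis at the bar's top while the pin is home. Pulling up takes 5 N, at the top 13 N; with the pin out, the knob drags the tail slide along with 3 N. Tail slide: 56 x 70 mm, top 14 mm above the bar, its jaw 27 to 40 mm from the knob's axis on the head side.
- knob_grip (a point): Point on the knob's axis at a good height to pinch it: 48 mm above the bar's top (92 mm above the bench) while the pin is home; rises with the knob. Axes as the clamp's.
- plunger (a joint): Lift of the plunger (m): 0 = pin fully home in a hole, 0.012 = the 8 mm round-ended pin just clears the bar's top (it rests there when between holes), 0.016 = end of travel. Springs back to 0 over a hole.
- tail_slide (a joint): Travel of the tail slide along the bar (m), 0 at the start (pin in the start hole), growing towards the head jaw; 0.040 = next hole. Locked by the pin within about 1 mm; stays where left when the pin is out.

How it is judged:
By the outcome, as a careful person would: the job done as asked, in the order asked, and still so for the second after the job is handed in, while the arm keeps its last pose, push and grip.
It also fails if it takes over 72 s, if anything falls off the work surface, if the arm or the gripper's body presses on something with over 40 N, if the wrist force passes 120 N, or if a joint passes its speed limit or range.

## Working session

There is one attempt and no reset: what is moved stays moved. The work goes in short steps, Python scripts to look and compute and a shell command to move; the robot and the scene stay as the last step left them, time stands still between calls to the robot, and variables do not carry over. Pictures are saved under pics/ and viewed, at most 12 in all, crops included, and the job is handed in when it is done.

```bash
ls; mkdir -p pics; cat > h.py <<'E'
import numpy as np, cv2
from plant import env
from scipy.spatial.transform import Rotation as R
def cam(n):
    o=env.get_obs(); p=env.camera(n)
    if n=="wrist":
        T=np.eye(4);T[:3,:3]=R.from_quat(o["orientation"]).as_matrix();T[:3,3]=o["eef_pos"]
        M=T@np.array(p["mount"]); p["o"],p["R"]=M[:3,3],M[:3,:3]
    else:
        q=np.array(p["orientation"]); p["o"]=np.array(p["origin"]); p["R"]=q if q.shape==(3,3) else R.from_quat(q).as_matrix()
    return p
def onz(p,px,z):
    d=p["R"]@np.linalg.solve(p["camera_matrix"],[px[0],px[1],1.]); return p["o"]+d*(z-p["o"][2])/d[2]
def proj(p,X):
    c=p["R"].T@(np.array(X)-p["o"]); u=np.array(p["camera_matrix"])@c; return u[:2]/u[2]
def save(p,n,box=None):
    im=p["image"] if box is None else p["image"][box[1]:box[3],box[0]:box[2]]
    if box is not None: im=cv2.resize(im,None,fx=2,fy=2)
    cv2.imwrite("pics/"+n+".png",im[...,::-1])
E
python3 - <<'E'
from h import *
np.set_printoptions(precision=4,suppress=True)
print(env.tip_extent,env.get_obs())
ims=[]
for n in("scene","side"):
    p=cam(n);ims.append(p["image"]);print(n,p["o"],p["R"][:,2])
    for l,z in(("cleat",.022),("square_offcut",.03),("glue_bottle",.08),("tape_measure",.04),("bar_clamp",.044),("knob",.1),("tail_slide",.058)):
        r=env.outline_of(p,l)
        for k in r[:2]: print(l,round(k["score"],2),k["xy"],onz(p,k["xy"],z),k["mask"].sum())
    save(p,n)
E
```

```text
pics
0.019 {'time': 0.0, 'joint_pos': array([-1.224 ,  0.4238,  1.6307,  0.    ,  1.0885, -0.019 ]), 'qd': array([ 0.0002, -0.0017,  0.0002,  0.0005, -0.0021, -0.0001]), 'joint_torque': array([ -0.0008, -54.4626, -27.3667,   0.0642,   0.0227,  -0.0001]), 'eef_pos': array([ 0.2234, -0.5831,  0.2409]), 'orientation': array([ 0.9833,  0.1819, -0.0001, -0.0007]), 'wrist_force': array([ 0.0752, -0.4582, -0.0647]), 'torque': array([-0.0142,  0.0684,  0.0051]), 'finger_force': 0.0, 'opening': 0.9976436206775009}
scene [0.1772 0.6336 0.5301] [ 0.4151 -0.7965 -0.4396]
cleat 0.92 [366.0, 305.2] [ 0.4576 -0.0909  0.022 ] 801
square_offcut 0.6 [307.4, 366.6] [0.4695 0.1136 0.03  ] 1314
glue_bottle 0.89 [360.9, 211.7] [ 0.5841 -0.3672  0.08  ] 1222
tape_measure 0.86 [375.4, 237.0] [ 0.5335 -0.333   0.04  ] 515
tape_measure 0.3 [280.0, 261.9] [ 0.668  -0.1388  0.04  ] 1184
bar_clamp 0.88 [230.9, 291.5] [0.6869 0.0053 0.044 ] 6764
bar_clamp 0.63 [376.8, 236.2] [ 0.5293 -0.3303  0.044 ] 533
knob 0.56 [277.6, 243.7] [ 0.6505 -0.1064  0.1   ] 157
tail_slide 0.96 [283.5, 259.1] [ 0.6497 -0.1236  0.058 ] 1132
side [0.2116 0.7793 0.4782] [ 0.345  -0.8545 -0.3883]
cleat 0.67 [357.4, 287.2] [ 0.4562 -0.0701  0.022 ] 541
square_offcut 0.88 [312.6, 334.1] [0.4712 0.1338 0.03  ] 970
glue_bottle 0.88 [339.9, 211.1] [ 0.5895 -0.3463  0.08  ] 991
glue_bottle 0.46 [361.2, 232.6] [ 0.4956 -0.2206  0.08  ] 411
tape_measure 0.73 [360.2, 231.7] [ 0.5283 -0.3261  0.04  ] 367
tape_measure 0.2 [336.7, 212.2] [ 0.6325 -0.4471  0.04  ] 992
bar_clamp 0.66 [239.3, 273.8] [0.6834 0.0033 0.044 ] 5364
knob 0.61 [278.6, 230.2] [ 0.6517 -0.1179  0.1   ] 145
knob 0.55 [276.2, 247.6] [ 0.6141 -0.0282  0.1   ] 923
tail_slide 0.94 [279.9, 249.5] [ 0.6466 -0.1112  0.058 ] 848
```

```bash
python3 - <<'E'
import cv2
im=cv2.imread("pics/scene.png")[180:420,160:480]
cv2.imwrite("pics/crop1.png",cv2.resize(im,None,fx=2.5,fy=2.5,interpolation=cv2.INTER_CUBIC))
E
```

```text
(no output)
```

View pics/crop1.png

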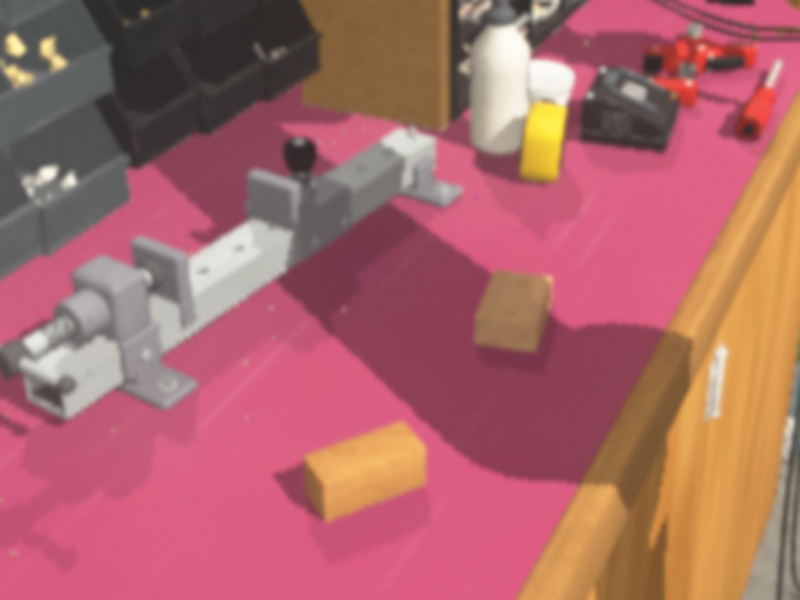

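The picture shows the clamp running from the head jaw at lower left, about (160,280), to the tail slide and knob at about (300,155). The cleat is in shadow at (512,310) and the offcut at (365,470). Next I'll move the wrist camera over the cleat and clamp.

```bash
cat >> h.py <<'E'
def Rt(tilt=0,yaw=0):
    # tool x->world +y, y->+x, z->down at 0; yaw about world z, tilt about closing axis (rotation about +x of yawed frame), degrees
    B=np.array([[0,1,0],[1,0,0],[0,0,-1.]])
    return R.from_euler('z',yaw,degrees=True)*R.from_euler('x',tilt,degrees=True)*R.from_matrix(B)
def plan(pos,rot,grip,step=36,n=None,start=None):
    o=env.get_obs(); p0=np.array(o["eef_pos"]); r0=R.from_quat(o["orientation"])
    if start: p0,r0=np.array(start[0]),start[1]
    dp=np.array(pos)-p0; rv=(r0.inv()*rot).as_rotvec(degrees=True)
    n=n or int(max(1,np.ceil(np.linalg.norm(dp)*1000/step),np.ceil(np.linalg.norm(rv)/8.4)))
    rows=[]
    for k in range(n):
        rk=r0*R.from_rotvec(rv*k/n,degrees=True)
        s=rk.inv().apply(dp/n)/.04
        rows.append([round(float(v),2)+0.0 for v in s]+[round(float(v),1)+0.0 for v in rv/n]+[grip])
    for i in range(0,n,8): print(str(rows[i:i+8]).replace(" ",""))
def st():
    o=env.get_obs(); print("t%.2f"%o["time"],np.round(o["eef_pos"],4),"rv",np.round((Rt().inv()*R.from_quat(o["orientation"])).as_rotvec(degrees=True),2),"F",np.round(o["wrist_force"],1),"op%.3f ff%.1f"%(o["opening"],o["finger_force"]),"q",np.round(o["joint_pos"],2))
E
python3 -c "
from h import *
print(env.camera('wrist')['mount'])
plan([.46,-.06,.36],Rt(0,0),1)"
```

```text
[[-1.85891288e-04 -9.59413119e-01 -2.82004314e-01  7.82532261e-02]
 [ 9.99999970e-01 -2.23145317e-04  9.99887614e-05  1.75906980e-03]
 [-1.58858471e-04 -2.82004287e-01  9.59413132e-01 -1.42365248e-01]
 [ 0.00000000e+00  0.00000000e+00  0.00000000e+00  1.00000000e+00]]
[[0.6,-0.59,-0.17,0.0,0.0,-4.1,1],[0.64,-0.55,-0.17,0.0,0.0,-4.1,1],[0.68,-0.5,-0.17,0.0,0.0,-4.1,1],[0.71,-0.45,-0.17,0.0,0.0,-4.1,1],[0.74,-0.4,-0.17,0.0,0.0,-4.1,1],[0.77,-0.35,-0.17,0.0,0.0,-4.1,1],[0.79,-0.29,-0.17,0.0,0.0,-4.1,1],[0.81,-0.24,-0.17,0.0,0.0,-4.1,1]]
[[0.83,-0.18,-0.17,0.0,0.0,-4.1,1],[0.84,-0.12,-0.17,0.0,0.0,-4.1,1],[0.84,-0.06,-0.17,0.0,0.0,-4.1,1],[0.84,0.0,-0.17,0.0,0.0,-4.1,1],[0.84,0.06,-0.17,0.0,0.0,-4.1,1],[0.84,0.12,-0.17,0.0,0.0,-4.1,1],[0.83,0.18,-0.17,0.0,0.0,-4.1,1],[0.81,0.24,-0.17,0.0,0.0,-4.1,1]]
[[0.79,0.29,-0.17,0.0,0.0,-4.1,1]]
```

```bash
python3 -m pendant '[[0.6,-0.59,-0.17,0,0,-4.1,1],[0.64,-0.55,-0.17,0,0,-4.1,1],[0.68,-0.5,-0.17,0,0,-4.1,1],[0.71,-0.45,-0.17,0,0,-4.1,1],[0.74,-0.4,-0.17,0,0,-4.1,1],[0.77,-0.35,-0.17,0,0,-4.1,1],[0.79,-0.29,-0.17,0,0,-4.1,1],[0.81,-0.24,-0.17,0,0,-4.1,1]]' | tail -c 300
python3 -m pendant '[[0.83,-0.18,-0.17,0,0,-4.1,1],[0.84,-0.12,-0.17,0,0,-4.1,1],[0.84,-0.06,-0.17,0,0,-4.1,1],[0.84,0,-0.17,0,0,-4.1,1],[0.84,0.06,-0.17,0,0,-4.1,1],[0.84,0.12,-0.17,0,0,-4.1,1],[0.83,0.18,-0.17,0,0,-4.1,1],[0.81,0.24,-0.17,0,0,-4.1,1]]' >/dev/null
python3 -m pendant '[[0.79,0.29,-0.17,0,0,-4.1,1],[0,0,0,0,0,0,1],[0,0,0,0,0,0,1],[0,0,0,0,0,0,1]]'
python3 - <<'E'
from h import *
np.set_printoptions(precision=4,suppress=True)
st(); p=cam("wrist"); save(p,"w1")
for l,z in(("cleat",.022),("square_offcut",.03),("bar_clamp",.044),("knob",.1),("tail_slide",.058)):
    for k in env.outline_of(p,l)[:2]:
        rr=cv2.minAreaRect(np.argwhere(k["mask"])[:,::-1].astype(np.float32)); bx=cv2.boxPoints(rr)
        print(l,round(k["score"],2),k["xy"],onz(p,k["xy"],z)[:2],k["mask"].sum(),[onz(p,b,z)[:2].round(4).tolist() for b in bx])
E
```

```text
time: 1.65
eef_pos: [0.3348, -0.3365, 0.2965]
orientation: [0.891, 0.453, 0.0, 0.0]
wrist_force: [0.9, -0.8, -0.0]
opening: 1.0
finger_force: 0.0
time: 2.85
eef_pos: [0.4572, -0.0602, 0.357]
orientation: [0.703, 0.711, -0.0, -0.0]
wrist_force: [-0.2, -1.0, 0.2]
opening: 1.003
finger_force: 0.0
t2.85 [ 0.4572 -0.0602  0.357 ] rv [ 0.04 -0.01 -0.6 ] F [-0.2 -1.   0.2] op1.003 ff0.0 q [-0.16  0.05  1.85 -0.    1.25 -0.17]
cleat 0.98 [319.5, 220.1] [ 0.4661 -0.1023] 1516 [[0.4382, -0.076], [0.4821, -0.0673], [0.4972, -0.1396], [0.4515, -0.1491]]
square_offcut 0.67 [334.2, 63.7] [0.4815 0.1024] 1477 [[0.4442, 0.08], [0.4871, 0.1385], [0.514, 0.1227], [0.4717, 0.063]]
bar_clamp 0.85 [480.6, 132.0] [0.6714 0.022 ] 14811 [[0.5219, -0.2326], [0.6592, 0.1995], [0.7754, 0.1628], [0.6711, -0.297]]
knob 0.92 [476.3, 256.1] [ 0.6619 -0.1274] 458 [[0.6409, -0.1143], [0.672, -0.1139], [0.6764, -0.1432], [0.6448, -0.1435]]
tail_slide 0.88 [461.3, 240.4] [ 0.6595 -0.1199] 2629 [[0.6167, -0.1529], [0.6226, -0.0816], [0.7028, -0.0968], [0.7005, -0.1695]]
```

View pics/w1.png

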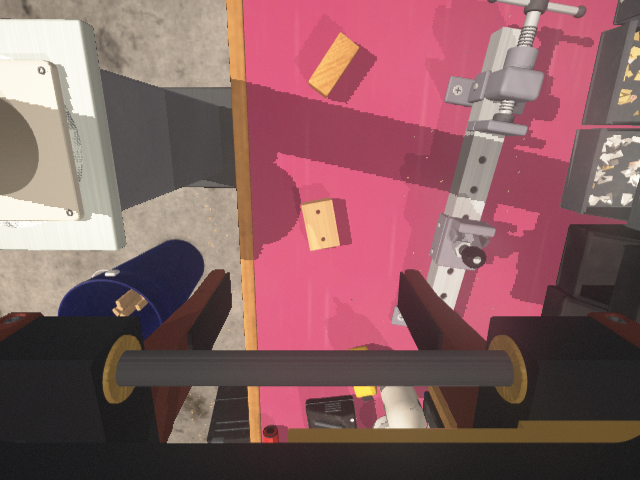

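The picture shows the cleat at (320,224) with narrow holes near (318,212) and (323,239). Bar holes are near (483,160), (474,189) and (446,296), and the knob is at (476,256). I'll refine these hole positions.

```bash
python3 - <<'E'
from h import *
np.set_printoptions(precision=4,suppress=True)
p=cam("wrist"); g=cv2.cvtColor(p["image"],cv2.COLOR_RGB2GRAY).astype(float)
def hole(x,y,r=7):
    w=g[y-r:y+r+1,x-r:x+r+1]; t=np.median(w); m=np.clip(t-15-w,0,None)
    yy,xx=np.mgrid[-r:r+1,-r:r+1]; m=m*(xx**2+yy**2<=r*r); return np.array([x+(m*xx).sum()/m.sum(),y+(m*yy).sum()/m.sum()])
def sh(n,pts,z):
    W=[onz(p,hole(*q),z)[:2] for q in pts]
    for q,w in zip(pts,W): print(n,q,hole(*q),w)
    return np.array(W)
c=sh("cleat",[(318,212),(323,239)],.022); d=c[0]-c[1]; print(np.linalg.norm(d),c.mean(0),"yaw",np.degrees(np.arctan2(-d[0],d[1])))
b=sh("bar",[(483,160),(474,189),(446,296)],.044)
d=b[0]-b[2]; print("spacings",np.linalg.norm(b[0]-b[1]),np.linalg.norm(d),"yaw",np.degrees(np.arctan2(-d[0],d[1])))
E
```

```text
cleat (318, 212) [317.3829 211.4212] [ 0.4633 -0.0895]
cleat (323, 239) [322.4104 238.7953] [ 0.4713 -0.1307]
0.041960078774743115 [ 0.4673 -0.1101] yaw 10.899741290995879
bar (483, 160) [481.3774 159.4567] [ 0.6781 -0.0126]
bar (474, 189) [472.9218 189.319 ] [ 0.6726 -0.052 ]
bar (446, 296) [442.4333 296.7897] [ 0.6501 -0.2121]
spacings 0.039871575085438926 0.20146059295016464 yaw -8.003465348381585
```

```bash
python3 -c "
from h import *
plan([.4641,-.0934,.085],Rt(-30,10.9),1)
plan([.4641,-.0934,.024],Rt(-30,10.9),1,start=([.4641,-.0934,.085],Rt(-30,10.9)))"
```

```text
[[-0.1,0.02,0.85,-0.3,-3.7,-1.3,1],[-0.05,0.01,0.86,-0.3,-3.7,-1.3,1],[0.01,0.01,0.86,-0.3,-3.7,-1.3,1],[0.06,0.0,0.85,-0.3,-3.7,-1.3,1],[0.12,0.0,0.85,-0.3,-3.7,-1.3,1],[0.17,0.0,0.84,-0.3,-3.7,-1.3,1],[0.23,0.0,0.83,-0.3,-3.7,-1.3,1],[0.28,0.0,0.81,-0.3,-3.7,-1.3,1]]
[[0.38,0.0,0.66,0.0,0.0,0.0,1],[0.38,0.0,0.66,0.0,0.0,0.0,1]]
```

```bash
python3 -m pendant '[[-0.1,0.02,0.85,-0.3,-3.7,-1.3,1],[-0.05,0.01,0.86,-0.3,-3.7,-1.3,1],[0.01,0.01,0.86,-0.3,-3.7,-1.3,1],[0.06,0,0.85,-0.3,-3.7,-1.3,1],[0.12,0,0.85,-0.3,-3.7,-1.3,1],[0.17,0,0.84,-0.3,-3.7,-1.3,1],[0.23,0,0.83,-0.3,-3.7,-1.3,1],[0.28,0,0.81,-0.3,-3.7,-1.3,1]]' >/dev/null
python3 -m pendant '[[0,0,0,0,0,0,1],[0,0,0,0,0,0,1]]' >/dev/null
python3 -c "
from h import *
st()
plan([.4641,-.0934,.024],Rt(-30,10.9),1)"
```

```text
t4.20 [ 0.4634 -0.092   0.0845] rv [ -2.4  -29.52 -11.09] F [-0.3  0.2  1.1] op1.000 ff0.0 q [ 0.08  0.52  2.13 -0.93  0.66  0.68]
[[0.36,0.01,0.67,-0.1,-0.2,0.3,1],[0.36,0.01,0.67,-0.1,-0.2,0.3,1]]
```

```bash
python3 -m pendant '[[0.36,0.01,0.67,-0.1,-0.2,0.3,1],[0.36,0.01,0.67,-0.1,-0.2,0.3,1],[0,0,0,0,0,0,1],[0,0,0,0,0,0,0.3],[0,0,0,0,0,0,-1],[0,0,0,0,0,0,-1],[0,0,0,0,0,0,-1],[0,0,0,0,0,0,-1]]' 30
python3 -c "
from h import *
st(); T=env.get_obs()['eef_pos']; a=R.from_quat(env.get_obs()['orientation'])
plan([.48,-.095,.12],a,-1)
plan([.52,-.13,.12],Rt(60,-20),-1,start=([.48,-.095,.12],a))"
```

```text
time: 5.0
eef_pos: [0.4651, -0.0936, 0.0246]
orientation: [0.616, 0.744, -0.164, 0.201]
wrist_force: [0.0, 0.4, -0.6]
opening: 0.582
finger_force: 0.0
t5.00 [ 0.4651 -0.0936  0.0246] rv [ -3.03 -29.95 -10.49] F [ 0.   0.4 -0.6] op0.582 ff0.0 q [ 0.09  0.66  2.13 -1.11  0.59  0.91]
[[-0.43,0.12,-0.67,0.0,0.0,0.0,-1],[-0.43,0.12,-0.67,0.0,0.0,0.0,-1],[-0.43,0.12,-0.67,0.0,0.0,0.0,-1]]
[[-0.08,0.07,0.04,-0.7,7.3,2.8,-1],[-0.08,0.07,0.04,-0.7,7.3,2.8,-1],[-0.08,0.07,0.03,-0.7,7.3,2.8,-1],[-0.08,0.08,0.02,-0.7,7.3,2.8,-1],[-0.07,0.08,0.01,-0.7,7.3,2.8,-1],[-0.07,0.09,0.0,-0.7,7.3,2.8,-1],[-0.07,0.09,-0.01,-0.7,7.3,2.8,-1],[-0.06,0.09,-0.01,-0.7,7.3,2.8,-1]]
[[-0.05,0.09,-0.02,-0.7,7.3,2.8,-1],[-0.05,0.1,-0.03,-0.7,7.3,2.8,-1],[-0.04,0.1,-0.03,-0.7,7.3,2.8,-1],[-0.03,0.1,-0.03,-0.7,7.3,2.8,-1]]
```

```bash
python3 -m pendant '[[0,0,0,0,0,0,-1],[0,0,0,0,0,0,-1],[0,0,0,0,0,0,-1],[0,0,0,0,0,0,-1]]' 30
python3 -c "
from h import *
st(); a=R.from_quat(env.get_obs()['orientation'])
E=lambda s,x:R.from_euler(s,x,degrees=True)
f=E('z',-20)*E('x',90)*E('z',-10.9)*a
print((Rt(60,-20).inv()*f).as_rotvec(degrees=True)); np.save('f.npy',f.as_quat())
plan([.48,-.095,.12],a,-1)
plan([.52,-.13,.12],f,-1,start=([.48,-.095,.12],a))"
```

```text
time: 5.4
eef_pos: [0.4648, -0.0936, 0.0243]
orientation: [0.616, 0.744, -0.165, 0.201]
wrist_force: [-0.6, 2.2, 6.5]
opening: 0.51
finger_force: 30.0
t5.40 [ 0.4648 -0.0936  0.0243] rv [ -2.97 -29.99 -10.51] F [-0.6  2.2  6.5] op0.510 ff30.0 q [ 0.09  0.66  2.13 -1.11  0.59  0.91]
[-0.07101182 -0.08998559  0.16100813]
[[-0.43,0.12,-0.67,0.0,0.0,0.0,-1],[-0.43,0.12,-0.67,0.0,0.0,0.0,-1],[-0.43,0.12,-0.67,0.0,0.0,0.0,-1]]
[[-0.08,0.07,0.04,-0.7,7.3,2.8,-1],[-0.08,0.07,0.04,-0.7,7.3,2.8,-1],[-0.08,0.07,0.03,-0.7,7.3,2.8,-1],[-0.08,0.08,0.02,-0.7,7.3,2.8,-1],[-0.07,0.08,0.01,-0.7,7.3,2.8,-1],[-0.07,0.09,0.0,-0.7,7.3,2.8,-1],[-0.07,0.09,-0.01,-0.7,7.3,2.8,-1],[-0.06,0.09,-0.01,-0.7,7.3,2.8,-1]]
[[-0.05,0.09,-0.02,-0.7,7.3,2.8,-1],[-0.05,0.1,-0.03,-0.7,7.3,2.8,-1],[-0.04,0.1,-0.03,-0.7,7.3,2.8,-1],[-0.03,0.1,-0.03,-0.7,7.3,2.8,-1]]
```

```bash
python3 -m pendant '[[-0.43,0.12,-0.67,0,0,0,-1],[-0.43,0.12,-0.67,0,0,0,-1],[-0.43,0.12,-0.67,0,0,0,-1],[0,0,0,0,0,0,-1]]' >/dev/null
python3 -c "
from h import *
st(); f=R.from_quat(np.load('f.npy'))
plan([.52,-.07,.12],f,-1,n=13)"
```

```text
t5.80 [ 0.482  -0.0951  0.1225] rv [ -3.32 -29.96 -10.41] F [ 0.5  0.2 -0.5] op0.512 ff30.0 q [ 0.08  0.45  2.09 -0.85  0.72  0.58]
[[0.03,0.08,-0.01,-0.6,6.7,2.6,-1],[0.04,0.08,-0.01,-0.6,6.7,2.6,-1],[0.04,0.08,0.0,-0.6,6.7,2.6,-1],[0.04,0.08,0.0,-0.6,6.7,2.6,-1],[0.05,0.07,0.01,-0.6,6.7,2.6,-1],[0.05,0.07,0.02,-0.6,6.7,2.6,-1],[0.05,0.07,0.02,-0.6,6.7,2.6,-1],[0.05,0.07,0.03,-0.6,6.7,2.6,-1]]
[[0.05,0.06,0.04,-0.6,6.7,2.6,-1],[0.05,0.06,0.04,-0.6,6.7,2.6,-1],[0.04,0.06,0.05,-0.6,6.7,2.6,-1],[0.04,0.06,0.05,-0.6,6.7,2.6,-1],[0.04,0.05,0.06,-0.6,6.7,2.6,-1]]
```

```bash
python3 -m pendant '[[0.03,0.08,-0.01,-0.6,6.7,2.6,-1],[0.04,0.08,-0.01,-0.6,6.7,2.6,-1],[0.04,0.08,0,-0.6,6.7,2.6,-1],[0.04,0.08,0,-0.6,6.7,2.6,-1],[0.05,0.07,0.01,-0.6,6.7,2.6,-1],[0.05,0.07,0.02,-0.6,6.7,2.6,-1],[0.05,0.07,0.02,-0.6,6.7,2.6,-1],[0.05,0.07,0.03,-0.6,6.7,2.6,-1]]' >/dev/null
python3 -m pendant '[[0.05,0.06,0.04,-0.6,6.7,2.6,-1],[0.05,0.06,0.04,-0.6,6.7,2.6,-1],[0.04,0.06,0.05,-0.6,6.7,2.6,-1],[0.04,0.06,0.05,-0.6,6.7,2.6,-1],[0.04,0.05,0.06,-0.6,6.7,2.6,-1],[0,0,0,0,0,0,-1],[0,0,0,0,0,0,-1],[0,0,0,0,0,0,-1]]' >/dev/null
python3 -c "
from h import *
st(); f=R.from_quat(np.load('f.npy')); o=env.get_obs(); print((R.from_quat(o['orientation']).inv()*f).as_rotvec(degrees=True))
plan([.52,-.07,.058],f,-1,n=3)
p=cam('scene'); save(p,'s2',(200,160,520,400))"
```

```text
t7.40 [ 0.5172 -0.0697  0.1165] rv [-9.83 58.46 18.96] F [-0.5 -0.5 -0.6] op0.506 ff30.0 q [-0.64  0.73  1.94  1.07  1.22 -1.07]
[-0.09309756  0.93446953 -0.6916795 ]
[[-0.41,0.03,0.26,0.0,0.3,-0.2,-1],[-0.42,0.03,0.25,0.0,0.3,-0.2,-1],[-0.42,0.03,0.25,0.0,0.3,-0.2,-1]]
```

View pics/s2.png

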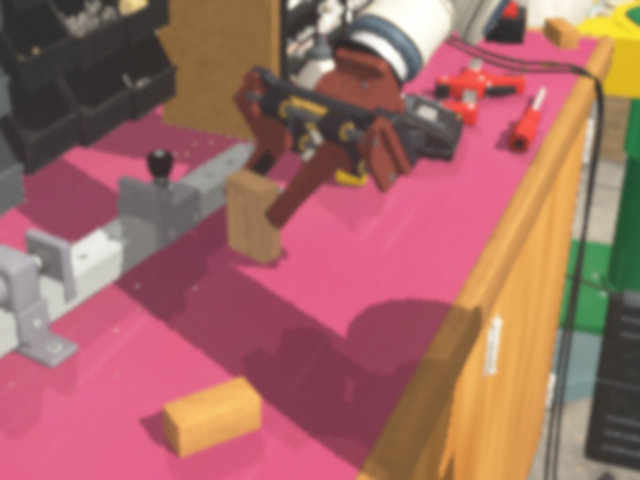

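The picture shows the cleat held upright at about (255,215), clear of everything. I'll lower it onto its end.

```bash
python3 -m pendant '[[-0.41,0.03,0.26,0,0.3,-0.2,-1],[-0.42,0.03,0.25,0,0.3,-0.2,-1],[-0.42,0.03,0.25,0,0.3,-0.2,-1],[0,0,0,0,0,0,-1],[0,0,0,0,0,0,-1]]' >/dev/null
python3 -c "
from h import *
st(); f=R.from_quat(np.load('f.npy'))
o=env.get_obs(); plan(o['eef_pos']-[0,0,o['eef_pos'][2]-.0525],f,-1)"
```

```text
t7.95 [ 0.5206 -0.07    0.0587] rv [-10.34  59.38  18.36] F [ 0.4  0.6 -0.4] op0.511 ff30.0 q [-0.64  0.85  1.91  1.11  1.19 -1.17]
[[-0.13,0.0,0.08,-0.1,-0.1,-0.1,-1]]
```

```bash
python3 -m pendant '[[-0.13,0,0.08,0,0,0,-1],[0,0,0,0,0,0,-1]]' | grep -E "pos|wrist"
python3 -m pendant '[[-0.02,0,0.01,0,0,0,-1],[0,0,0,0,0,0,-1]]' | grep -E "pos|wrist"
python3 -m pendant '[[-0.02,0,0.01,0,0,0,-1],[0,0,0,0,0,0,-1]]' | grep -E "pos|wrist"
```

```text
eef_pos: [0.5207, -0.0702, 0.0523]
wrist_force: [-0.7, -0.1, -0.9]
eef_pos: [0.5206, -0.0704, 0.0513]
wrist_force: [0.1, 0.4, -0.5]
eef_pos: [0.5206, -0.0704, 0.0508]
wrist_force: [-0.4, -2.8, 5.0]
```

```bash
python3 -m pendant '[[0,0,0,0,0,0,-0.1],[0,0,0,0,0,0,0.2],[0,0,0,0,0,0,0.6],[0,0,0,0,0,0,1],[0,0,0,0,0,0,1],[0,0,0,0,0,0,1],[0,0,0,0,0,0,1],[0,0,-0.2,0,0,0,1]]' | tail -2
python3 -m pendant '[[0,0,-0.6,0,0,0,1],[0,0,-0.8,0,0,0,1],[0,0,-0.8,0,0,0,1],[0,0,0,0,0,0,1]]' >/dev/null
python3 - <<'E'
from h import *
np.set_printoptions(precision=4,suppress=True)
st(); p=cam("wrist"); save(p,"w3")
for k in env.outline_of(p,"cleat")[:2]: print(k["score"],k["xy"],k["mask"].sum(), "pred centre",proj(p,[.5251,-.0579,.035]))
a=env.get_obs(); q=R.from_quat(a["orientation"])
plan([.46,-.12,.25],Rt(45,-20),1)
plan([.545,0.0,.25],Rt(-58,-20),1,start=([.46,-.12,.25],Rt(45,-20)))
E
```

```text
opening: 0.998
finger_force: 0.0
t9.75 [ 0.4925 -0.1523  0.0997] rv [-10.65  59.24  18.48] F [ 0.4  0.2 -0.3] op1.001 ff0.0 q [-0.79  0.79  1.86  0.96  1.3  -1.11]
0.65 [311.9, 237.4] 4600 pred centre [309.2689 240.8825]
[[0.7,-0.2,-0.31,0.0,-3.0,-0.1,1],[0.68,-0.2,-0.34,0.0,-3.0,-0.1,1],[0.66,-0.2,-0.38,0.0,-3.0,-0.1,1],[0.64,-0.2,-0.41,0.0,-3.0,-0.1,1],[0.62,-0.2,-0.45,0.0,-3.0,-0.1,1]]
[[0.19,0.07,0.19,0.0,-7.9,0.0,1],[0.22,0.07,0.16,0.0,-7.9,0.0,1],[0.24,0.07,0.13,0.0,-7.9,0.0,1],[0.25,0.07,0.1,0.0,-7.9,0.0,1],[0.27,0.07,0.06,0.0,-7.9,0.0,1],[0.27,0.07,0.03,0.0,-7.9,0.0,1],[0.27,0.07,-0.01,0.0,-7.9,0.0,1],[0.27,0.07,-0.05,0.0,-7.9,0.0,1]]
[[0.26,0.07,-0.09,0.0,-7.9,0.0,1],[0.24,0.07,-0.12,0.0,-7.9,0.0,1],[0.23,0.07,-0.15,0.0,-7.9,0.0,1],[0.2,0.07,-0.18,0.0,-7.9,0.0,1],[0.18,0.07,-0.21,0.0,-7.9,0.0,1]]
```

View pics/w3.png

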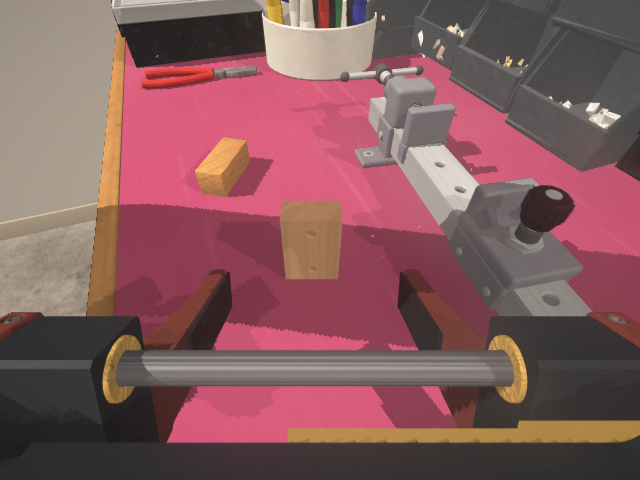

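The picture shows the cleat standing on its end at (312,240), with the narrow-hole face towards the gripper. Next I'll swing to its other side.

```bash
python3 -m pendant '[[0.7,-0.2,-0.31,0,-3,-0.1,1],[0.68,-0.2,-0.34,0,-3,-0.1,1],[0.66,-0.2,-0.38,0,-3,-0.1,1],[0.64,-0.2,-0.41,0,-3,-0.1,1],[0.62,-0.2,-0.45,0,-3,-0.1,1]]' >/dev/null
python3 -m pendant '[[0.19,0.07,0.19,0,-7.9,0,1],[0.22,0.07,0.16,0,-7.9,0,1],[0.24,0.07,0.13,0,-7.9,0,1],[0.25,0.07,0.1,0,-7.9,0,1],[0.27,0.07,0.06,0,-7.9,0,1],[0.27,0.07,0.03,0,-7.9,0,1],[0.27,0.07,-0.01,0,-7.9,0,1],[0.27,0.07,-0.05,0,-7.9,0,1]]' >/dev/null
python3 -m pendant '[[0.26,0.07,-0.09,0,-7.9,0,1],[0.24,0.07,-0.12,0,-7.9,0,1],[0.23,0.07,-0.15,0,-7.9,0,1],[0.2,0.07,-0.18,0,-7.9,0,1],[0.18,0.07,-0.21,0,-7.9,0,1],[0,0,0,0,0,0,1],[0,0,0,0,0,0,1]]' >/dev/null
python3 -c "
from h import *
st()
plan([.556,.027,.096],Rt(-60,-20),1)"
```

```text
t11.85 [0.5418 0.0023 0.2485] rv [  9.97 -57.06  18.04] F [-0.5 -0.6  0.3] op1.003 ff0.0 q [ 0.34  0.64  1.6  -0.72  1.66  0.91]
[[0.72,0.03,0.29,0.0,-0.5,0.0,1],[0.72,0.03,0.28,0.0,-0.5,0.0,1],[0.72,0.02,0.28,0.0,-0.5,0.0,1],[0.73,0.02,0.27,0.0,-0.5,0.0,1],[0.73,0.02,0.27,0.0,-0.5,0.0,1]]
```

```bash
python3 - <<'E'
from h import *
np.set_printoptions(precision=4,suppress=True)
p=cam("wrist"); save(p,"w4",(160,60,480,300))
yaw=-20; Z=R.from_euler('z',yaw,degrees=True)
c=np.array([.5251,-.0579,0])
for k in env.outline_of(p,"cleat")[:2]:
    print(k["score"],k["xy"],k["mask"].sum(),"pred",proj(p,c+[0,0,.035]))
    h=cv2.approxPolyDP(cv2.convexHull(np.argwhere(k["mask"])[:,::-1].astype(np.float32)),4,True)[:,0]; print(h.tolist())
for s in [(-1,-1),(1,-1),(1,1),(-1,1)]: print("top corner",s,proj(p,c+Z.apply([s[0]*.0225,s[1]*.011,.07])),"bottom",proj(p,c+Z.apply([s[0]*.0225,s[1]*.011,0])))
plan([.5294,-.0461,.15],Rt(-60,-20),1)
E
```

```text
0.59 [318.5, 48.3] 5181 pred [318.0123  46.5853]
[[347.0, 90.0], [293.0, 90.0], [294.0, 2.0], [347.0, 3.0]]
top corner (-1, -1) [290.487   91.8047] bottom [292.1208  24.382 ]
top corner (1, -1) [345.3024  92.0034] bottom [343.3825  24.605 ]
top corner (1, 1) [347.9631  72.2696] bottom [345.7103   1.0824]
top corner (-1, 1) [288.6298  72.042 ] bottom [290.5186   0.8283]
[[0.37,0.02,0.59,0.0,-0.6,0.0,1],[0.37,0.02,0.59,0.0,-0.6,0.0,1],[0.38,0.03,0.59,0.0,-0.6,0.0,1],[0.39,0.03,0.58,0.0,-0.6,0.0,1]]
```

View pics/w4.png

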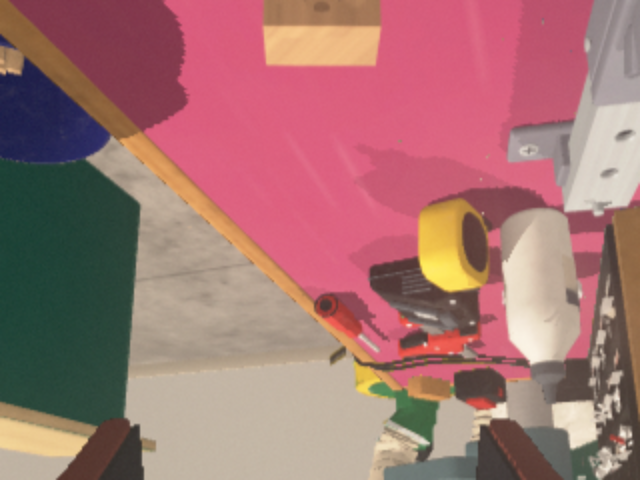

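```bash
python3 -c "
from h import *
p=cam('wrist'); cv2.imwrite('pics/w5.png',cv2.resize(p['image'][0:100,270:370],None,fx=5,fy=5,interpolation=cv2.INTER_CUBIC)[...,::-1])"
```

```text
(no output)
```

View pics/w5.png

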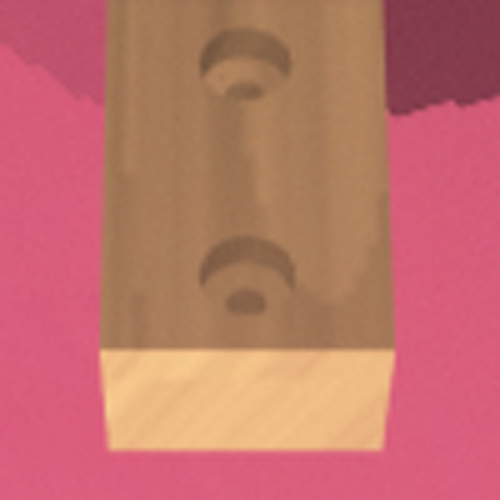

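The close crop shows the two wide recesses on the face towards +y, as wanted, and the top end face's corners.

```bash
python3 -m pendant '[[0.37,0.02,0.59,0,-0.6,0,1],[0,0,0,0,0,0,1]]' >/dev/null; python3 -c "
from h import *
p=cam('wrist')
# corners measured in the previous pose: recompute there
" ; python3 - <<'E'
from h import *
p=cam('wrist'); o=env.get_obs()
# previous pose
T=np.eye(4);T[:3,:3]=(Rt()*R.from_rotvec([9.97,-57.06,18.04],degrees=True)).as_matrix();T[:3,3]=[.5418,.0023,.2485]
M=T@np.array(p['mount']); p['o'],p['R']=M[:3,3],M[:3,:3]
W=np.array([onz(p,q,.07) for q in [(290,70),(348.8,70),(346.8,90),(291.5,90)]])
print(W.round(4),W.mean(0).round(4)); d=W[1]-W[0]+W[2]-W[3]; print(np.degrees(np.arctan2(d[1],d[0])), np.linalg.norm(W[1]-W[0]),np.linalg.norm(W[1]-W[2]))
st()
E
```

```text
[[ 0.5095 -0.0383  0.07  ]
 [ 0.5511 -0.0532  0.07  ]
 [ 0.5442 -0.074   0.07  ]
 [ 0.5018 -0.0588  0.07  ]] [ 0.5267 -0.0561  0.07  ]
-19.702685108451593 0.04422400038103534 0.021924312362167776
t12.30 [ 0.5391 -0.0109  0.2262] rv [  9.99 -57.65  18.3 ] F [0.3 0.7 0.3] op1.004 ff0.0 q [ 0.32  0.66  1.62 -0.73  1.62  0.94]
```

```bash
python3 -c "
from h import *
plan([.5303,-.0453,.12],Rt(-60,-20),1)
plan([.5303,-.0453,.051],Rt(-60,-20),1,n=3,start=([.5303,-.0453,.12],Rt(-60,-20)))"
```

```text
[[0.45,0.02,0.54,0.0,-0.4,0.0,1],[0.45,0.02,0.53,0.0,-0.4,0.0,1],[0.46,0.02,0.53,0.0,-0.4,0.0,1],[0.46,0.02,0.53,0.0,-0.4,0.0,1]]
[[0.5,0.0,0.29,0.0,0.0,0.0,1],[0.5,0.0,0.29,0.0,0.0,0.0,1],[0.5,0.0,0.29,0.0,0.0,0.0,1]]
```

```bash
python3 -m pendant '[[0.45,0.02,0.54,0,-0.4,0,1],[0.45,0.02,0.53,0,-0.4,0,1],[0.46,0.02,0.53,0,-0.4,0,1],[0.46,0.02,0.53,0,-0.4,0,1],[0,0,0,0,0,0,1],[0.4,0,0.23,0,0,0,1],[0,0,0,0,0,0,1]]' | grep wrist_f
python3 -c "
from h import *
st()
plan([.5303,-.0453,.051],Rt(-60,-20),1,n=3)"
```

```text
wrist_force: [0.3, 0.2, 0.4]
t13.00 [ 0.531  -0.0442  0.1008] rv [ 10.24 -59.25  18.13] F [0.3 0.2 0.4] op1.001 ff0.0 q [ 0.28  0.85  1.66 -0.78  1.46  1.08]
[[0.35,0.0,0.22,0.1,0.0,0.0,1],[0.35,0.0,0.22,0.1,0.0,0.0,1],[0.35,0.0,0.22,0.1,0.0,0.0,1]]
```

```bash
python3 -m pendant '[[0.35,0,0.22,0.1,0,0,1],[0.35,0,0.22,0.1,0,0,1],[0.35,0,0.22,0.1,0,0,1],[0,0,0,0,0,0,0.5],[0,0,0,0,0,0,0.2],[0,0,0,0,0,0,0.1],[0,0,0,0,0,0,-1],[0,0,0,0,0,0,-1]]' 10 
python3 -m pendant '[[0,0,0,0,0,0,-1],[0,0,0,0,0,0,-1],[0,0,0,0,0,0,-1],[0,0,0,0,0,0,-1]]' 30
python3 -c "
from h import *
st()"
```

```text
time: 13.8
eef_pos: [0.5304, -0.0461, 0.0512]
orientation: [0.711, 0.496, -0.409, 0.286]
wrist_force: [0.6, 0.7, 0.1]
opening: 0.585
finger_force: 0.0
time: 14.2
eef_pos: [0.5303, -0.0462, 0.0511]
orientation: [0.71, 0.496, -0.409, 0.286]
wrist_force: [0.4, 1.6, 4.5]
opening: 0.51
finger_force: 30.0
t14.20 [ 0.5303 -0.0462  0.0511] rv [ 10.49 -59.26  18.28] F [0.4 1.6 4.5] op0.510 ff30.0 q [ 0.28  0.93  1.65 -0.78  1.42  1.12]
```

```bash
cat >> h.py <<'E'
CO=np.array([.6689,-.0783]); CY=-8.0
def clamp(y,x=0): 
    a=np.radians(CY); return CO+y*np.array([-np.sin(a),np.cos(a)])+x*np.array([np.cos(a),np.sin(a)])
E
python3 -c "
from h import *
a=R.from_quat(env.get_obs()['orientation']); ty=a.apply([0,1,0]); ys=np.degrees(np.arctan2(ty[1],ty[0])); print('yaw',ys,ty)
E=lambda s,x:R.from_euler(s,x,degrees=True)
c=E('x',90)*E('z',-ys)*a; np.save('c.npy',c.as_quat())  # tool orientation for clamp yaw 0
f=E('z',CY)*c; print((Rt(30,CY).inv()*f).as_rotvec(degrees=True))
plan([.53,-.046,.20],a,-1,n=5)
t=np.r_[clamp(.049),.20]; print(t); plan(t,f,-1,start=([.53,-.046,.20],a),n=13)"
```

```text
yaw -20.136824997720886 [ 9.38873033e-01 -3.44263141e-01  5.63746483e-04]
[-0.01617587  0.10538945  0.02795802]
[[-0.64,0.0,-0.37,0.0,0.0,0.0,-1],[-0.64,0.0,-0.37,0.0,0.0,0.0,-1],[-0.64,0.0,-0.37,0.0,0.0,0.0,-1],[-0.64,0.0,-0.37,0.0,0.0,0.0,-1],[-0.64,0.0,-0.37,0.0,0.0,0.0,-1]]
[ 0.67571948 -0.02977686  0.2       ]
[[0.06,0.25,-0.11,-0.3,6.9,-1.0,-1],[0.07,0.25,-0.1,-0.3,6.9,-1.0,-1],[0.08,0.26,-0.09,-0.3,6.9,-1.0,-1],[0.08,0.26,-0.08,-0.3,6.9,-1.0,-1],[0.09,0.26,-0.07,-0.3,6.9,-1.0,-1],[0.09,0.26,-0.05,-0.3,6.9,-1.0,-1],[0.09,0.26,-0.04,-0.3,6.9,-1.0,-1],[0.09,0.26,-0.03,-0.3,6.9,-1.0,-1]]
[[0.09,0.27,-0.02,-0.3,6.9,-1.0,-1],[0.09,0.27,-0.01,-0.3,6.9,-1.0,-1],[0.08,0.27,0.01,-0.3,6.9,-1.0,-1],[0.08,0.27,0.02,-0.3,6.9,-1.0,-1],[0.07,0.27,0.03,-0.3,6.9,-1.0,-1]]
```

```bash
python3 -c "
from h import *
p=cam('scene')
for q in [(211,258),(220,246),(288,210),(176,284)]: print(q,onz(p,q,0).round(3),onz(p,q,.03).round(3))
T=np.eye(4);T[:3,:3]=(Rt()*R.from_rotvec([0.04,-.01,-.6],degrees=True)).as_matrix();T[:3,3]=[.4572,-.0602,.357]
w=cam('wrist');M=T@np.array(w['mount']); w['o'],w['R']=M[:3,3],M[:3,:3]
for q in [(562,190),(575,125),(555,265),(570,225)]:print(q,[onz(w,q,z).round(3)[:2].tolist() for z in(0,.05,.1,.15)])
"
python3 -m pendant '[[-0.64,0,-0.37,0,0,0,-1],[-0.64,0,-0.37,0,0,0,-1],[-0.64,0,-0.37,0,0,0,-1],[-0.64,0,-0.37,0,0,0,-1],[-0.64,0,-0.37,0,0,0,-1]]' | tail -3
```

```text
(211, 258) [ 0.86  -0.151  0.   ] [ 0.821 -0.106  0.03 ]
(220, 246) [ 0.879 -0.209  0.   ] [ 0.839 -0.162  0.03 ]
(288, 210) [ 0.844 -0.472  0.   ] [ 0.806 -0.41   0.03 ]
(176, 284) [ 0.854 -0.027  0.   ] [0.816 0.011 0.03 ]
(562, 190) [[0.825, -0.057], [0.788, -0.049], [0.751, -0.042], [0.715, -0.034]]
(575, 125) [[0.823, 0.035], [0.787, 0.033], [0.75, 0.031], [0.714, 0.03]]
(555, 265) [[0.84, -0.175], [0.801, -0.156], [0.763, -0.137], [0.725, -0.117]]
(570, 225) [[0.849, -0.11], [0.81, -0.097], [0.77, -0.084], [0.731, -0.072]]
wrist_force: [0.3, 0.5, -0.6]
opening: 0.511
finger_force: 30.0
```

```bash
python3 -c "
import cv2,numpy as np
a=cv2.imread('pics/w1.png')[60:300,520:640]; b=cv2.imread('pics/w3.png')[0:240,400:640]
a=cv2.resize(a,None,fx=2.4,fy=2.4); b=cv2.resize(b,None,fx=2.1,fy=2.4)
cv2.imwrite('pics/bins.png',np.hstack([a,b]))"
```

```text
(no output)
```

View pics/bins.png

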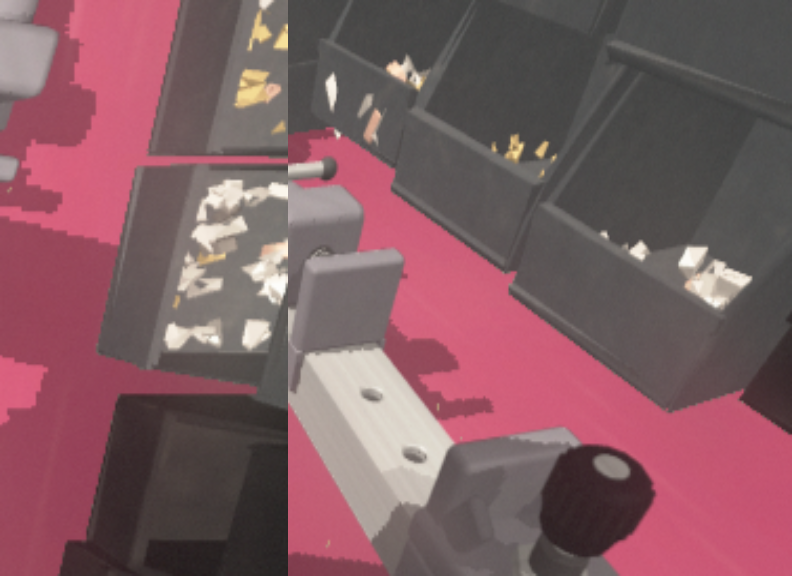

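The bins' front feet are at x≈0.825, which clears the gripper body when it is over the bar. Next I'll turn the cleat and carry it to the hover point.

```bash
python3 -m pendant '[[0.06,0.25,-0.11,-0.3,6.9,-1,-1],[0.07,0.25,-0.1,-0.3,6.9,-1,-1],[0.08,0.26,-0.09,-0.3,6.9,-1,-1],[0.08,0.26,-0.08,-0.3,6.9,-1,-1],[0.09,0.26,-0.07,-0.3,6.9,-1,-1],[0.09,0.26,-0.05,-0.3,6.9,-1,-1],[0.09,0.26,-0.04,-0.3,6.9,-1,-1],[0.09,0.26,-0.03,-0.3,6.9,-1,-1]]' >/dev/null
python3 -m pendant '[[0.09,0.27,-0.02,-0.3,6.9,-1,-1],[0.09,0.27,-0.01,-0.3,6.9,-1,-1],[0.08,0.27,0.01,-0.3,6.9,-1,-1],[0.08,0.27,0.02,-0.3,6.9,-1,-1],[0.07,0.27,0.03,-0.3,6.9,-1,-1],[0,0,0,0,0,0,-1],[0,0,0,0,0,0,-1]]' | tail -3
python3 - <<'E'
from h import *
np.set_printoptions(precision=1,suppress=True)
st(); p=cam("wrist"); save(p,"w6")
f=R.from_euler('z',CY,degrees=True)*R.from_quat(np.load('c.npy'))
for x in(-.02,.02): print("bar edge",[proj(p,np.r_[clamp(y,x),.044]) for y in(.1,.18)])
for x in(-.024,.024): print("jaw top",proj(p,np.r_[clamp(.1,x),.084]),"foot",proj(p,np.r_[clamp(.1,x),.044]))
for y in(.066,.026,-.014): print("hole",y,proj(p,np.r_[clamp(y),.044]))
plan(np.r_[clamp(.043),.115],f,-1)
E
```

```text
wrist_force: [0.5, 0.5, -0.6]
opening: 0.511
finger_force: 30.0
t16.30 [ 0.7 -0.   0.2] rv [-2.4 29.9  7.8] F [ 0.5  0.5 -0.6] op0.511 ff30.0 q [-0.3  0.6  1.6  0.6  1.1 -0.4]
bar edge [array([291.8, 254.2]), array([293. , 175.5])]
bar edge [array([334. , 254.2]), array([332.9, 175.6])]
jaw top [284.  245.6] foot [287.5 254.2]
jaw top [341.7 245.6] foot [338.2 254.2]
hole 0.066 [312.9 290.5]
hole 0.026 [312.8 335.7]
hole -0.014 [312.8 383.8]
[[-0.39,0.0,0.58,0.1,0.0,0.1,-1],[-0.39,0.0,0.58,0.1,0.0,0.1,-1],[-0.39,0.01,0.58,0.1,0.0,0.1,-1]]
```

View pics/w6.png

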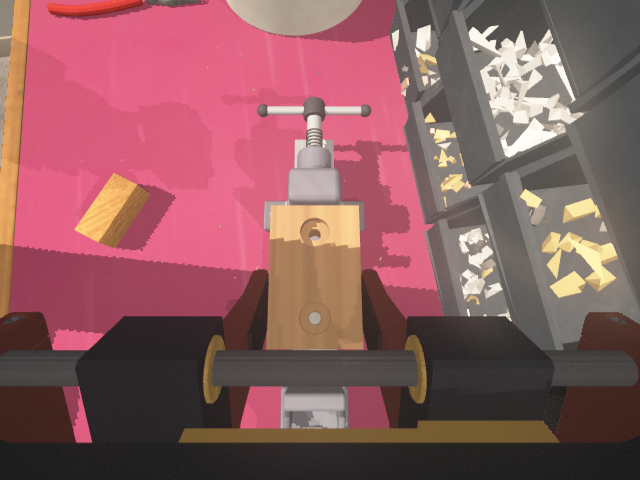

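```bash
python3 - <<'E'
from h import *
np.set_printoptions(precision=4,suppress=True)
p=cam("wrist"); o=env.get_obs(); print(p["camera_matrix"]); Rw=R.from_quat(o["orientation"]); ty=Rw.apply([0,1,0]); print(o["eef_pos"],ty,"clamp x of tcp",(o["eef_pos"][:2]-clamp(0))@[np.cos(np.radians(CY)),np.sin(np.radians(CY))])
# clamp-x coordinate of observed centre-line pixels at assumed heights
ex=np.array([np.cos(np.radians(CY)),np.sin(np.radians(CY))])
g=cv2.cvtColor(p["image"],cv2.COLOR_RGB2GRAY)
def row(r,z,a,b): 
    print(r,z,[round(1000*float((onz(p,(c,r),z)[:2]-clamp(0))@ex),1) for c in (a,b)], "clampy",round(float((onz(p,(a,r),z)[:2]-clamp(0))@[-ex[1],ex[0]]),3))
row(201,.084,265,364)   # jaw top back corners
row(108,.07,303,325)
hsv=cv2.cvtColor(p["image"],cv2.COLOR_RGB2HSV)
m=((hsv[...,1]>90)&((hsv[...,0]>160)|(hsv[...,0]<3))).astype(np.uint8)  # pink bench
for r in (150,160,185,195,203,212,222): 
    run=''.join('P' if v else '.' for v in m[r,240:390]); print(r,run)
E
```

```text
[[338.3694   0.     314.4476]
 [  0.     338.3694 234.6833]
 [  0.       0.       1.    ]]
[ 0.6751 -0.0292  0.1989] [ 0.9905 -0.1373  0.0063] clamp x of tcp -0.0007253545437592287
201 0.084 [-41.2, 44.1] clampy 0.14
108 0.07 [-9.7, 11.6] clampy 0.24
150 PPPPPPPPPPPPPPPPPPPPPPPPPPPPPPPPPPPPPPPPPPPPPPPPPPPPPPP.......................................PPPPPPPPPPPPPPPPPPPPPPPPPPPPPPPPPPPPPPPPPPPPPPPPPPPPPPPP
160 PPPPPPPPPPPPPPPPPPPPPPPPPPPPPPPPPPPPPPPPPPPPPPPPPPPPPPP.......................................PPPPPPPPPPPPPPPPPPPPPPPPPPPPPPPPPPPPPPPPPPPPPPPPPPPPPPPP
185 PPPPPPPPPPPPPPPPPPPPPPPPPPPPPPPPPPPPPPPPPPPPPPPP.....................................................PPPPPPPPPPPPPPPPPPPPPPPPPPPPPPPPPPPPPPPPPPPPPPPPP
195 PPPPPPPPPPPPPPPPPPPPPPPPPPPPPPPPPPPPPPPPPPPPPPP......................................................PPPPPPPPPPPPPPPPPPPPPPPPPPPPPPPPPPPPPPPPPPPPPPPPP
203 PPPPPPPPPPPPPPPPPPPPPPPPP..................................................................................................PPPPPPPPPPPPPPPPPPPPPPPPPPP
212 PPPPPPPPPPPPPPPPPPPPPPPP....................................................................................................PPPPPPPPPPPPPPPPPPPPPPPPPP
222 PPPPPPPPPPPPPPPPPPPPPPPP....................................................................................................PPPPPPPPPPPPPPPPPPPPPPPPPP
```

```bash
cat >> h.py <<'E'
CO=CO-.0013*np.array([np.cos(np.radians(CY)),np.sin(np.radians(CY))])
def F(): return R.from_euler('z',CY,degrees=True)*R.from_quat(np.load('c.npy'))
E
python3 -c "
from h import *
plan(np.r_[clamp(.041),.115],F(),-1)
plan(np.r_[clamp(.041),.070],F(),-1,n=3,start=(np.r_[clamp(.041),.115],F()))"
```

```text
[[-0.41,-0.01,0.57,0.1,0.0,0.1,-1],[-0.41,-0.01,0.57,0.1,0.0,0.1,-1],[-0.41,-0.01,0.57,0.1,0.0,0.1,-1]]
[[-0.19,0.0,0.32,0.0,0.0,0.0,-1],[-0.19,0.0,0.32,0.0,0.0,0.0,-1],[-0.19,0.0,0.32,0.0,0.0,0.0,-1]]
```

```bash
python3 -m pendant '[[-0.41,-0.01,0.57,0.1,0,0.1,-1],[-0.41,-0.01,0.57,0.1,0,0.1,-1],[-0.41,-0.01,0.57,0.1,0,0.1,-1],[0,0,0,0,0,0,-1],[0,0,0,0,0,0,-1]]' | grep wrist
python3 - <<'E'
from h import *
np.set_printoptions(precision=4,suppress=True)
st(); p=cam("wrist"); save(p,"w7")
plan(np.r_[clamp(.041),.070],F(),-1,n=3)
E
```

```text
wrist_force: [1.0, 0.3, -0.5]
t16.90 [ 0.6736 -0.0368  0.1157] rv [-2.07 30.08  7.8 ] F [ 1.   0.3 -0.5] op0.511 ff30.0 q [-0.29  0.7   1.59  0.61  1.04 -0.52]
[[-0.2,-0.01,0.33,0.0,0.0,0.0,-1],[-0.2,-0.01,0.33,0.0,0.0,0.0,-1],[-0.2,-0.01,0.33,0.0,0.0,0.0,-1]]
```

View pics/w7.png

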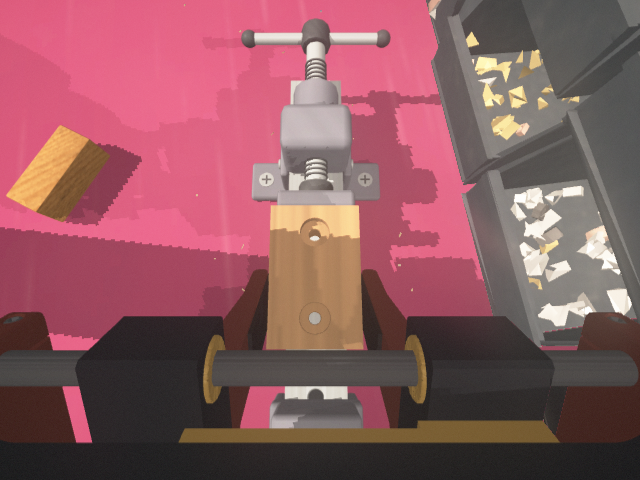

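The cleat's recesses are at (314,231) and (315,318). The jaw and screw are centred at column 316 and the bar hole is at (316,395). So the clamp lies about 0.7 mm towards +x of the cleat, and the alignment is square.

```bash
cat >> h.py <<'E'
CO=CO+.0007*np.array([np.cos(np.radians(CY)),np.sin(np.radians(CY))])
E
python3 -m pendant '[[-0.2,0.01,0.33,0,0,0,-1],[-0.2,0.01,0.33,0,0,0,-1],[-0.2,-0.01,0.33,0,0,0,-1],[0,0,0,0,0,0,-1],[0,0,0,0,0,0,-1]]' | grep wrist
python3 - <<'E'
from h import *
st(); o=env.get_obs(); print("clamp x tcp",(o["eef_pos"][:2]-CO)@[np.cos(np.radians(CY)),np.sin(np.radians(CY))],"y",(o["eef_pos"][:2]-CO)@[-np.sin(np.radians(CY)),np.cos(np.radians(CY))])
plan(np.r_[clamp(.045),.068],F(),-1)
E
```

```text
wrist_force: [-0.1, -0.4, 0.1]
t17.45 [ 0.6732 -0.0386  0.0674] rv [-2.01 30.11  7.88] F [-0.1 -0.4  0.1] op0.510 ff30.0 q [-0.29  0.77  1.59  0.64  0.98 -0.57]
clamp x tcp -0.0006137171246001927 y 0.039875379300000145
[[0.12,0.02,0.05,-0.1,-0.1,-0.1,-1]]
```

```bash
python3 -m pendant '[[0.13,0.015,0.075,0,0,0,-1],[0,0,0,0,0,0,-1]]' | grep -E "eef|wrist"
for i in 1; do python3 -m pendant '[[0.022,0,0.012,0,0,0,-1],[0,0,0,0,0,0,-1]]' | grep -E "eef|wrist"; done
python3 -m pendant '[[0.022,0,0.012,0,0,0,-1],[0,0,0,0,0,0,-1]]' | grep -E "eef|wrist"
```

```text
eef_pos: [0.6752, -0.0321, 0.0686]
wrist_force: [0.1, 0.0, -0.6]
eef_pos: [0.6754, -0.0316, 0.0689]
wrist_force: [0.2, -0.2, 0.1]
eef_pos: [0.6756, -0.0308, 0.0689]
wrist_force: [0.1, 0.1, -1.5]
```

```bash
python3 -m pendant '[[0.01,0,0.034,0,0,0,-1],[0,0,0,0,0,0,-1]]' | grep -E "eef|wrist"
python3 -m pendant '[[0.022,0,0.012,0,0,0,-1],[0,0,0,0,0,0,-1]]' | grep -E "eef|wrist"
python3 -m pendant '[[0.022,0,0.012,0,0,0,-1],[0,0,0,0,0,0,-1]]' | grep -E "eef|wrist"
```

```text
eef_pos: [0.6756, -0.0297, 0.0677]
wrist_force: [0.8, 0.4, 0.5]
eef_pos: [0.6758, -0.0287, 0.0679]
wrist_force: [0.3, 0.6, -1.1]
eef_pos: [0.676, -0.0282, 0.0679]
wrist_force: [-1.4, -1.8, -1.0]
```

```bash
python3 -m pendant '[[0.02,0,0.012,0,0,0,-1],[0,0,0,0,0,0,-1]]' | grep -E "eef|wrist"
python3 -m pendant '[[-0.013,0,0.022,0,0,0,-1],[0,0,0,0,0,0,-1]]' | grep -E "eef|wrist"
python3 -c "
from h import *
st(); o=env.get_obs(); print('clamp x tcp',(o['eef_pos'][:2]-CO)@[np.cos(np.radians(CY)),np.sin(np.radians(CY))])"
```

```text
eef_pos: [0.676, -0.0281, 0.0679]
wrist_force: [-2.5, -6.9, 1.5]
eef_pos: [0.6762, -0.0281, 0.0671]
wrist_force: [-1.9, -7.8, 2.2]
t19.05 [ 0.6762 -0.0281  0.0671] rv [-2.16 30.02  7.85] F [-1.9 -7.8  2.2] op0.510 ff30.0 q [-0.27  0.77  1.59  0.65  0.97 -0.56]
clamp x tcp 0.0008800762070039266
```

```bash
python3 -m pendant '[[-0.013,-0.02,0.022,0,0,0,-1],[0,0,0,0,0,0,-1]]' | grep -E "eef|wrist"
python3 -m pendant '[[-0.013,0,0.022,0,0,0,-1],[0,0,0,0,0,0,-1]]' | grep -E "eef|wrist"
python3 -c "
from h import *
st(); o=env.get_obs(); print('clamp x tcp',(o['eef_pos'][:2]-CO)@[np.cos(np.radians(CY)),np.sin(np.radians(CY))])
p=cam('wrist'); save(p,'w8',(220,140,420,290)); cv2.imwrite('pics/w8.png',cv2.resize(p['image'][150:300,220:420],None,fx=4,fy=4)[...,::-1])"
```

```text
eef_pos: [0.6761, -0.0281, 0.0664]
wrist_force: [-0.5, -6.6, 2.2]
eef_pos: [0.6761, -0.0281, 0.0663]
wrist_force: [-3.5, -7.4, 8.4]
t19.45 [ 0.6761 -0.0281  0.0663] rv [-2.23 30.07  7.85] F [-3.5 -7.4  8.4] op0.509 ff30.0 q [-0.28  0.77  1.59  0.65  0.97 -0.56]
clamp x tcp 0.0007404744005678147
```

View pics/w8.png

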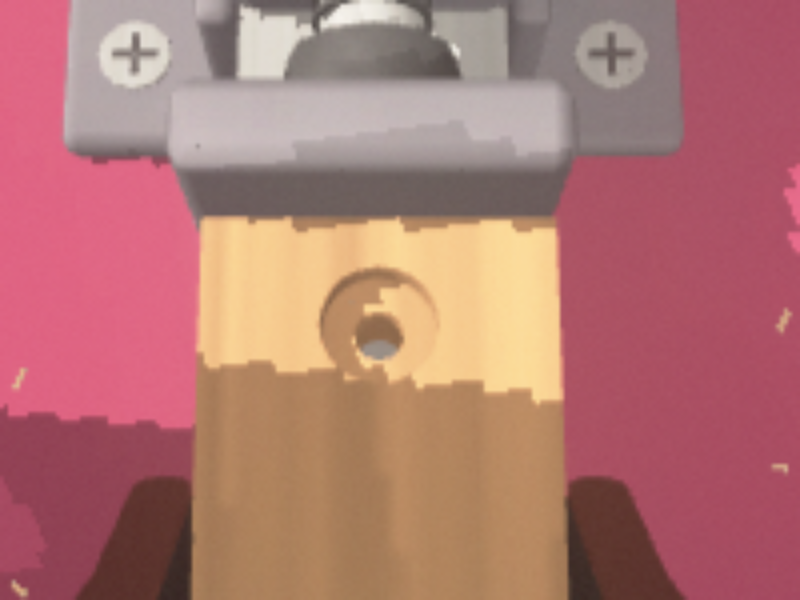

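The end sits flat on the head jaw. The cleat's centre is at column 378 and the jaw's at 370, so the cleat is about 0.9 mm too far towards +x. I'll nudge it.

```bash
python3 -m pendant '[[-0.01,-0.025,-0.025,0,0,0,-1],[0,0,0,0,0,0,-1]]' | grep -E "eef|wrist"
python3 - <<'E'
from h import *
st(); o=env.get_obs(); print('clamp x tcp',(o['eef_pos'][:2]-CO)@[np.cos(np.radians(CY)),np.sin(np.radians(CY))])
E
```

```text
eef_pos: [0.6749, -0.028, 0.0664]
wrist_force: [-0.8, -4.5, 7.4]
t19.70 [ 0.6749 -0.028   0.0664] rv [-2.2  30.09  7.86] F [-0.8 -4.5  7.4] op0.511 ff30.0 q [-0.28  0.77  1.6   0.65  0.96 -0.56]
clamp x tcp -0.0004987446576533812
```

```bash
python3 -m pendant '[[0,0,0,0,0,0,-0.1],[0,0,0,0,0,0,0.2],[0,0,0,0,0,0,0.5],[0,0,0,0,0,0,0.7],[0,0,0,0,0,0,0.7],[0,0,0,0,0,0,0.7]]' | tail -3
python3 -m pendant '[[0,0,-0.3,0,0,0,0.7],[0,0,-0.6,0,0,0,0.7],[0,0,-0.8,0,0,0,0.7],[0,0,-0.8,0,0,0,0.7],[0,0,0,0,0,0,0.7],[0,0,0,0,0,0,0.7]]' | grep -E "eef|wrist"
python3 - <<'E'
from h import *
st(); p=cam('wrist'); k=env.spot_in(p,"knob")[:2]; print([(q["score"],q["xy"]) for q in k]); print([proj(p,np.r_[clamp(-.054),z]).round(1) for z in(.078,.092,.102)])
save(p,"w9")
plan(np.r_[clamp(-.054),.17],Rt(0,CY),0.4)
E
```

```text
wrist_force: [-0.1, -0.8, 0.7]
opening: 0.847
finger_force: 0.0
eef_pos: [0.6675, -0.0779, 0.1529]
wrist_force: [-0.2, 0.3, -0.1]
t20.90 [ 0.6675 -0.0779  0.1529] rv [-2.21 30.07  7.88] F [-0.2  0.3 -0.1] op0.847 ff0.0 q [-0.35  0.66  1.56  0.58  1.11 -0.52]
[(0.76, [316.0, 404.3])]
[array([313.2, 394.3]), array([313.2, 399.3]), array([313.1, 403.4])]
[[-0.24,0.01,-0.28,0.0,-7.5,0.0,0.4],[-0.27,0.01,-0.24,0.0,-7.5,0.0,0.4],[-0.3,0.01,-0.2,0.0,-7.5,0.0,0.4],[-0.33,0.01,-0.16,0.0,-7.5,0.0,0.4]]
```

View pics/w9.png

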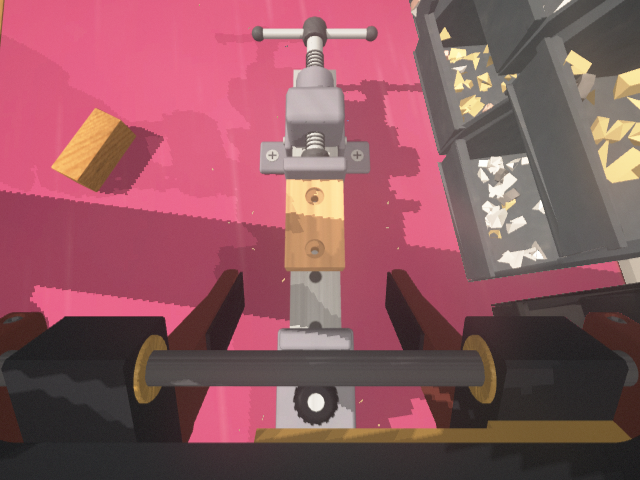

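The picture shows the cleat seated on the bar against the head jaw. Cleat columns are 285–344 against the jaw's 284–344, recesses are up, and the knob is at (316,402). Next I'll go above the knob.

```bash
python3 -m pendant '[[-0.24,0.01,-0.28,0,-7.5,0,0.4],[-0.27,0.01,-0.24,0,-7.5,0,0.4],[-0.3,0.01,-0.2,0,-7.5,0,0.4],[-0.33,0.01,-0.16,0,-7.5,0,0.4],[0,0,0,0,0,0,0.4],[0,0,0,0,0,0,0.4]]' | grep wrist
python3 - <<'E'
from h import *
st(); plan(np.r_[clamp(-.054,.0003),.092],Rt(0,CY),0.4,n=4)
E
```

```text
wrist_force: [0.1, 0.3, -0.7]
t21.60 [ 0.6606 -0.1304  0.1694] rv [0.11 0.37 7.94] F [ 0.1  0.3 -0.7] op0.702 ff0.0 q [-0.22  0.57  1.56  0.01  1.01 -0.08]
[[-0.01,0.01,0.48,0.0,-0.1,0.0,0.4],[-0.01,0.01,0.48,0.0,-0.1,0.0,0.4],[-0.01,0.0,0.48,0.0,-0.1,0.0,0.4],[-0.01,0.0,0.48,0.0,-0.1,0.0,0.4]]
```

```bash
python3 -m pendant '[[-0.01,0.01,0.48,0,-0.1,0,0.4],[-0.01,0.01,0.48,0,-0.1,0,0.4],[-0.01,0,0.48,0,-0.1,0,0.4],[-0.01,0,0.48,0,-0.1,0,0.4],[0,0,0,0,0,0,0.4],[0,0,0,0,0,0,0.4]]' | grep -E "eef|wrist"
python3 -m pendant '[[0,0,0,0,0,0,0],[0,0,0,0,0,0,-0.3],[0,0,0,0,0,0,-1],[0,0,0,0,0,0,-1],[0,0,0,0,0,0,-1],[0,0,0,0,0,0,-1]]' 15 | grep -E "eef|wrist|open|fing"
python3 -m pendant '[[0,0,0,0,0,0,-1],[0,0,0,0,0,0,-1],[0,0,0,0,0,0,-1],[0,0,0,0,0,0,-1]]' 50
python3 -c "
from h import *
st()"
```

```text
eef_pos: [0.6609, -0.134, 0.093]
wrist_force: [0.3, -0.9, 0.7]
eef_pos: [0.6608, -0.1336, 0.0943]
wrist_force: [-4.1, 0.8, 5.4]
opening: 0.291
finger_force: 15.0
time: 23.2
eef_pos: [0.6608, -0.1336, 0.0944]
orientation: [0.755, 0.656, -0.002, 0.001]
wrist_force: [-4.8, 1.5, 5.4]
opening: 0.284
finger_force: 50.0
t23.20 [ 0.6608 -0.1336  0.0944] rv [ 0.13 -0.24  8.03] F [-4.8  1.5  5.4] op0.284 ff50.0 q [-0.22  0.67  1.59 -0.01  0.88 -0.07]
```

```bash
python3 -m pendant '[[0,0,-0.1,0,0,0,-1],[0,0,-0.1,0,0,0,-1],[0,0,-0.1,0,0,0,-1],[0,0,-0.05,0,0,0,-1],[0,0,0,0,0,0,-1],[0,0,0,0,0,0,-1]]' 
python3 -c "
from h import *
p=cam('wrist')"
```

```text
time: 23.8
eef_pos: [0.6608, -0.1336, 0.1071]
orientation: [0.755, 0.656, -0.002, 0.001]
wrist_force: [-1.9, -0.2, -12.0]
opening: 0.285
finger_force: 50.0
```

```bash
python3 -m pendant '[[0,0,-0.035,0,0,0,-1],[0,0,0,0,0,0,-1],[0,0,0,0,0,0,-1]]' | grep -E "eef|wrist|open"
python3 -m pendant '[[0.1,0,0,0,0,0,-1],[0.15,0,0,0,0,0,-1],[0,0,0,0,0,0,-1],[0,0,0,0,0,0,-1]]' | grep -E "eef|wrist|open"
```

```text
eef_pos: [0.6608, -0.1336, 0.1088]
wrist_force: [-5.1, 0.3, -11.8]
opening: 0.287
eef_pos: [0.6623, -0.1234, 0.1088]
wrist_force: [-4.9, 1.5, -13.1]
opening: 0.285
```

```bash
python3 -m pendant '[[0.2,0,0,0,0,0,-1],[0.2,0,0,0,0,0,-1],[0.2,0,0,0,0,0,-1],[0.13,0,0,0,0,0,-1],[0,0,0,0,0,0,-1],[0,0,0,0,0,0,-1]]' | grep -E "eef|wrist|open"
python3 -c "
from h import *
st();d=env.get_obs()['eef_pos'][:2]-np.array([.6608,-.1336]); print(np.linalg.norm(d)*1000, np.degrees(np.arctan2(-d[0],d[1])))"
```

```text
eef_pos: [0.6663, -0.0943, 0.1087]
wrist_force: [-6.1, 2.5, -12.8]
opening: 0.286
t25.15 [ 0.6663 -0.0943  0.1087] rv [ 0.14 -0.2   8.03] F [ -6.1   2.5 -12.8] op0.286 ff50.0 q [-0.16  0.65  1.59 -0.    0.9  -0.01]
39.69536732251346 -8.005216323332798
```

```bash
python3 -m pendant '[[0.008,0,0.1,0,0,0,-1],[0,0,0,0,0,0,-1],[0,0,0,0,0,0,-1]]' | grep -E "eef|wrist|open"
python3 -m pendant '[[0,0,0.1,0,0,0,-1],[0,0,0,0,0,0,-1],[0,0,0,0,0,0,-1]]' | grep -E "eef|wrist|open"
python3 -m pendant '[[0,0,0.1,0,0,0,-1],[0,0,0,0,0,0,-1]]' | grep -E "eef|wrist|open"
```

```text
eef_pos: [0.6664, -0.0943, 0.1049]
wrist_force: [-6.6, 1.0, -10.3]
opening: 0.286
eef_pos: [0.6664, -0.0943, 0.1011]
wrist_force: [-7.0, 2.1, -9.5]
opening: 0.288
eef_pos: [0.6664, -0.0943, 0.0971]
wrist_force: [-6.8, 1.6, -6.5]
opening: 0.288
```

```bash
python3 -m pendant '[[0,0,0.068,0,0,0,-1],[0,0,0,0,0,0,-1],[0,0,0,0,0,0,-1]]' | grep -E "eef|wrist|open"
python3 -m pendant '[[0,0,0.02,0,0,0,-1],[0,0,0,0,0,0,-1],[0,0,0,0,0,0,-1]]' | grep -E "eef|wrist|open"
```

```text
eef_pos: [0.6664, -0.0943, 0.0948]
wrist_force: [-7.5, 2.0, -5.7]
opening: 0.286
eef_pos: [0.6665, -0.0943, 0.0944]
wrist_force: [-8.8, 2.4, -4.4]
opening: 0.288
```

```bash
python3 -m pendant '[[0,0,0.02,0,0,0,-1],[0,0,0,0,0,0,-1],[0,0,0,0,0,0,-1]]' | grep -E "eef|wrist|open"
python3 -m pendant '[[0,0,0.015,0,0,0,-1],[0,0,0,0,0,0,-1],[0,0,0,0,0,0,-1]]' | grep -E "eef|wrist|open"
```

```text
eef_pos: [0.6665, -0.0943, 0.0944]
wrist_force: [-10.7, 1.9, 0.6]
opening: 0.288
eef_pos: [0.6666, -0.0943, 0.0944]
wrist_force: [-11.9, 1.9, 6.3]
opening: 0.287
```

```bash
python3 -m pendant '[[0,-0.02,0,0,0,0,-1],[0,0,0,0,0,0,-1],[0,0,0,0,0,0,-1]]' | grep -E "time|eef|wrist|open|fing"
python3 - <<'E'
from h import *
st(); p=cam("scene")
for l,z in(("cleat",.066),("tail_slide",.058),("square_offcut",.03),("glue_bottle",.08),("tape_measure",.04)):
    for k in env.spot_in(p,l)[:1]: print(l,round(k["score"],2),k["xy"],onz(p,k["xy"],z).round(3))
print("expected cleat",clamp(.065),proj(p,np.r_[clamp(.065),.066]))
w=cam("wrist")
for k in env.outline_of(w,"cleat")[:1]:
    b=np.argwhere(k["mask"]); print(k["score"],b.min(0),b.max(0)); print([onz(w,(c,r),.066)[:2].round(4).tolist() for r,c in((b[:,0].min(),b[:,1].mean()),(b[:,0].max(),b[:,1].mean()))],clamp(.1),clamp(.03))
E
```

```text
time: 27.45
eef_pos: [0.6664, -0.0943, 0.0944]
wrist_force: [-10.7, 1.7, 3.7]
opening: 0.288
finger_force: 50.0
t27.45 [ 0.6664 -0.0943  0.0944] rv [ 0.02 -0.22  8.04] F [-10.7   1.7   3.7] op0.288 ff50.0 q [-0.16  0.67  1.59 -0.01  0.88 -0.01]
cleat 0.81 [244.4, 281.8] [ 0.661 -0.004  0.066]
tail_slide 0.8 [269.8, 267.4] [ 0.656 -0.083  0.058]
square_offcut 0.82 [307.7, 367.3] [0.468 0.115 0.03 ]
glue_bottle 0.69 [360.2, 214.7] [ 0.579 -0.35   0.08 ]
tape_measure 0.87 [374.9, 236.7] [ 0.535 -0.334  0.04 ]
expected cleat [ 0.67735209 -0.01384907] [240.15810824 277.56345264]
0.6 [ 41 263] [196 362]
[[0.6835, 0.0211], [0.6736, -0.0484]] [0.68222315 0.02081031] [ 0.67248103 -0.04850845]
```

The cleat spans clamp y from 0.030 to 0.100 as required. The slide has moved 40 mm, the pin is home, and the bystanders haven't moved.

```bash
python3 -c "
from plant import env
print(env.sign_off())"
```

```text
the job is handed in; nothing more can be done
None
```

The job is handed in after about 27 s: the cleat is turned over, centred and seated against the head jaw, the tail slide's pin is home in the next hole, and the gripper still holds the knob.

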